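Fit the sample sleeve and hold the lamp shutter open

TASK

Of the two light green sample sleeves, only one fits over the steel pin in front of the white exposure lamp: slide that one fully down onto the pin and leave it standing there, and put the one whose hole is too small into the blue tray. Only after that, pull the lamp's spring-return shutter sideways by its orange post until its red pointer lies within the yellow band and keep it there, for a good two seconds and on to the end: the program finishes while the gripper still holds the post with the pointer in the band. Leave the vial, the amber bottle and the beaker alone.

Things in the scene. Friction and masses are not known exactly. Their poses are not given: they have to be found in the camera images.
- lamp: White exposure lamp, fixed: base plate x -130 to 130 mm, y -75 to 105, 12 thick; housing x 15 to 125, y -70 to 100, top at z = 107; dark round stage, 56 across, at x = -85, y = 0, top at z = 42, carrying the steel pin. Origin on the underside, z up, +x from pin to housing; the shutter on the housing pulls out along +y. Place and yaw vary.
- pin_tip (a point): Centre of the top end of the upright steel pin on the lamp's stage. The pin is 24 mm in diameter and 40 mm high; its top 8 mm taper to 10 mm. This point is 82 mm above the bench, the stage's top 42 mm (so a seated sleeve stands on the stage, its underside 42 mm above the bench).
- shutter (a joint): Travel of the spring-return shutter, m: 0 shut (start), growing as it is pulled along the lamp's +y. The red pointer is centred in the yellow band at 0.045; the band is 12 mm wide (0.039 to 0.051); end stop at 0.065. The spring pulls back with 3.6 N when shut, 9 N at the mark, evenly rising.
- post_foot (a point): Upright round orange post, 16 mm in diameter and 45 mm high, standing on the shutter's carriage on the housing's top; grip it from above. This point is the centre of its foot, 118 mm above the bench (top at 163 mm); when shut it is at x = +35 mm, y = 0 of the lamp. It moves with the shutter; axes as the lamp's.
- band (a point): Centre of the yellow band on the black scale strip on the housing's top (lamp x = +68 mm, y = +45 mm, 110 mm above the bench). The red pointer of the shutter, in line with the post, moves along this strip.
- sleeve_wide: The light green sleeve that fits: a tube 46 mm in outer diameter, 45 mm high, with a 28 mm through hole, standing on the bench. Origin at the centre of its underside, z along its axis. About 60 g.
- sleeve_narrow: The light green sleeve that does not fit: same outside (46 mm diameter, 45 mm high), but its through hole is only 12 mm. Origin at the centre of its underside, z along its axis. About 75 g. The two stand in either of two places.
- tray: Blue open tray fixed to the bench, 150 mm (its x) by 130 mm (its y), 30 mm high, walls and floor 4 to 5 mm thick. Origin at the centre of its underside, z up.
- vial: Small capped glass vial, 28 mm in diameter, 55 mm high, standing; origin at the centre of its underside. Leave alone.
- amber_bottle: Amber reagent bottle with black cap, 60 mm in diameter, 120 mm high, standing; origin at the centre of its underside. Leave alone.
- beaker: Small empty glass beaker, 64 mm across the rim, 80 mm high, standing; origin at the centre of its underside. Leave alone.
Mind the look-alikes: they are no part of the job. Leave any black, pink or purple look-alike of the sleeve_wide alone.

How it is judged:
On the way, in this order (a step that is already met when the one before it is completed fails the run):
1. the fitting sleeve stands fully down on the pin and the other lies in the tray, both let go (horizontal distance between sleeve_wide and pin_tip below 0.006 m and z of sleeve_wide in the frame of lamp between 0.036 and 0.047 m and angle between sleeve_wide's own z axis and vertical below 0.12 rad and x of sleeve_narrow in the frame of tray between -0.07 and 0.07 m and y of sleeve_narrow in the frame of tray between -0.06 and 0.06 m and z of sleeve_narrow in the frame of tray between -0.005 and 0.029 m and contact force between the fingers and sleeve_wide below 0.1 N and contact force between the fingers and sleeve_narrow below 0.1 N), for 0.2 s.
2. the gripper keeps the shutter's pointer within the yellow band for two seconds (value of joint shutter between 0.039 and 0.051 m and contact force between the fingers and shutter above 1.5 N), for 2 s.
At the end, for the whole second after the job is handed in: Fingers hold the orange post (over 1.5 N), shutter still at 0.039 to 0.051 m (pointer in the band); wide-hole sleeve upright on the pin, within 6 mm of its axis, underside within 5 mm of the stage; narrow-hole sleeve in the tray; both at rest and let go (all of step 1 and all of step 2 and velocity of joint shutter between -0.02 and 0.02 m/s and linear speed of each of sleeve_wide, sleeve_narrow below 0.02 m/s); the arm keeps its last pose, push and grip.
It fails at once if the shutter is opened while the fitting sleeve is not on the pin (value of joint shutter above 0.015 m and not (horizontal distance between sleeve_wide and pin_tip below 0.006 m and z of sleeve_wide in the frame of lamp between 0.036 and 0.047 m and angle between sleeve_wide's own z axis and vertical below 0.12 rad)).
It fails at once if the vial, amber bottle or beaker is displaced by over 30 mm or tipped (distance of any of vial, amber_bottle, beaker from where it was at the start of the episode above 0.03 m or angle between any of vial, amber_bottle, beaker's own z axis and vertical above 0.35 rad).
It also fails if it takes over 72 s, if anything falls off the work surface, if the arm or the gripper's body presses on something with over 40 N, if the wrist force passes 120 N, or if a joint passes its speed limit or range.

ROBOT

A 6-joint arm with a two-finger parallel gripper is mounted at the origin on the work surface. World frame = base frame: x ahead of the robot, y to its left, z up, the work surface at z = 0. Lengths are in m, angles in rad, forces in N, time in s.
With the tool pointing down it reaches from about 0.3 to 0.95 m from the base axis. Payload 3.1 kg.
Tool frame: the origin (TCP) lies midway between the tips of the shut fingers; the grasp point (between the pads) lies 19 mm behind it (robot.pinch_z is the z of the grasp point in the tool frame, in m); z points along the fingers, y is the line along which they close (so a half turn about z gives the same grasp; the last joint's range is limited). The gripper opens to 85 mm and grips with 20 to 120 N. Pads are 22 mm wide; open, the fingers measure 114 mm over their backs; the gripper's body (76 mm by 85 mm) begins 54 mm behind the grasp point. The pads swing forward as they close: fully open they stand 13 mm farther back than shut.
Start: joints at [1.079, 0.308, 1.634, -0, 1.2, -0.07], TCP at [0.256, 0.57, 0.231] pointing down, gripper open.
Joint ranges: [-3.06, 3.06], [-0.79, 1.96], [0.05, 2.63], [-1.19, 4.34], [0.05, 2.64], [-2.94, 2.94]. Speed limits (rad/s): [2.79, 2.79, 3.14, 3.14, 3.14, 3.14].

INTERFACE

Orientations are given as a rotation vector (axis times angle).
In Python, from cell import robot, cams, job_done, monitor gives the robot as it stands. Calls block until the motion is done:
- robot.movep(position, orientation): joint-space move of the TCP to a pose.
- robot.movel(position, rot=None, velocity=0.15): straight line of the TCP; rot=None keeps the orientation; velocity is the mean speed in m/s.
- robot.set_joints(angles): joint-space move.
- robot.move_gripper(opening, grasp_force=None): opening from 0.0 (shut) to 1.0 (fully open); grasp_force is the grip in N (None keeps the last); returns when the fingers have stopped.
- robot.dwell(seconds).
- robot.ik(position, orientation): joint angles nearest the present ones, or None.
- cams.grab_frame(name): name is "side" or "top"; returns the picture (420x560x3 uint8, red, green, blue); there is no depth.
- cams.calibration(name): a dict with "vertical_fov" (degrees; the focal length in pixels is half the picture's height over the tangent of half this angle, whatever the lens; pixels are square), "cx", "cy" (the principal point, pixels), "extrinsics" (4x4, takes a point from camera to world coordinates). Camera axes: x right, y down, z forward; pixel columns grow to the right and rows downward; lengths in m; the calibration is good to about 2 mm. A picture is of the moment at which its call begins. calibration takes no time and is no camera call.
A pose or a line that the arm cannot do raises robot.IKError and nothing moves.
- job_done(): hands the job in; it is judged then, once.
Readings, each from a call of its own:
- monitor.current_time_s(): time.
- monitor.current_joints(): joint angles.
- monitor.current_qd(): joint speeds.
- monitor.current_tau(): joint torques, N m.
- monitor.current_tcp_pos(): TCP position.
- monitor.current_ee_rot(): TCP orientation.
- monitor.current_force(): force on the tool from outside, world axes, zero at the start.
- monitor.current_torque(): the same for the moment, N m.
- monitor.current_finger_gap(): opening from 0.0 (shut) to 1.0 (fully open).
- monitor.current_gripper_force(): force on a finger pad.
Only numpy, scipy, OpenCV 4.12 (cv2) and the standard library are available. Lean on these libraries where they do the work, as an engineer would, in place of code of your own. Each camera call takes 0.05 s, during which the arm holds its last target. There are 200 camera calls.

## Working session

There is one attempt and no reset: what is moved stays moved. The work goes in short steps, each a Python script; the robot and the scene stay as the last script left them, time stands still between calls to the robot, and variables do not carry over. Pictures are saved under pics/ and viewed, at most 10 in all, crops included, and the job is handed in when it is done.

```bash
ls; mkdir -p pics
python3 - <<'E'
from cell import robot,cams,monitor
import cv2,numpy as np
for n in("top","side"):
    im=cams.grab_frame(n); cv2.imwrite(f"pics/{n}0.png",im[:,:,::-1]); c=cams.calibration(n); print(n,c)
print(monitor.current_time_s(),monitor.current_ee_rot(),robot.pinch_z)
E
```

```text
pics
top {'vertical_fov': 45.07763624878653, 'cx': 269.6062389904737, 'cy': 214.70439921678715, 'extrinsics': array([[-2.16364908e-02, -9.81505833e-01,  1.90205580e-01,
         2.92448049e-01],
       [-9.99765733e-01,  2.11300314e-02, -4.69057219e-03,
         1.82284925e-03],
       [ 5.84774083e-04, -1.90262508e-01, -9.81733078e-01,
         1.36114170e+00],
       [ 0.00000000e+00,  0.00000000e+00,  0.00000000e+00,
         1.00000000e+00]])}
side {'vertical_fov': 57.08623182615775, 'cx': 277.95152380658436, 'cy': 202.71874238683853, 'extrinsics': array([[ 0.7679094 , -0.35225752,  0.53500447,  0.11976443],
       [-0.64055278, -0.42580665,  0.63904682, -0.52982101],
       [ 0.00269941, -0.83342866, -0.55262046,  0.53719645],
       [ 0.        ,  0.        ,  0.        ,  1.        ]])}
0.1 [-0.65752307 -3.07141147  0.0031422 ] -0.0187
```

View pics/top0.png

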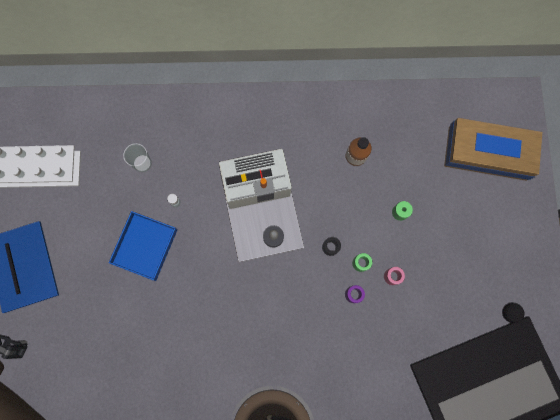

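View pics/side0.png

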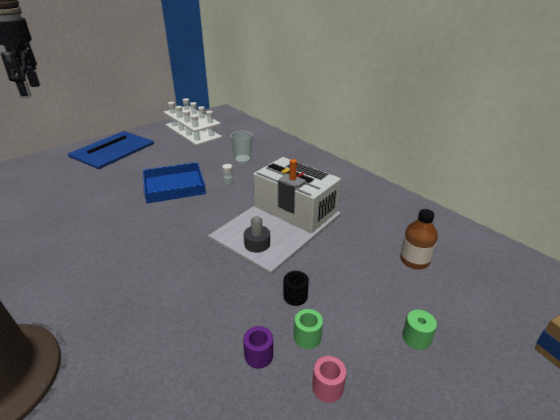

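The top view shows the wide sleeve at (363,262), the narrow one at (403,210), the tray at (143,246), the pin at (273,236) and the orange post at (264,182). In the side view the wide sleeve is at (308,328), the narrow one at (420,329) and the pin at (257,230).

```bash
cat > h.py <<'E'
import cv2,numpy as np
from cell import robot,cams,monitor,job_done
from scipy.optimize import least_squares
C={n:cams.calibration(n) for n in("top","side")}
def proj(n,P):
    c=C[n];E=np.linalg.inv(c["extrinsics"]);p=E[:3,:3]@np.asarray(P,float)+E[:3,3]
    f=210/np.tan(np.radians(c["vertical_fov"]/2)); return np.array([c["cx"]+f*p[0]/p[2],c["cy"]+f*p[1]/p[2]])
def ray(n,uv,z):
    c=C[n];E=c["extrinsics"];f=210/np.tan(np.radians(c["vertical_fov"]/2))
    d=E[:3,:3]@np.array([(uv[0]-c["cx"])/f,(uv[1]-c["cy"])/f,1]);o=E[:3,3];return o+d*(z-o[2])/d[2]
def blobs(im,lo,hi,amin=15,box=None):
    m=cv2.inRange(cv2.cvtColor(im,cv2.COLOR_RGB2HSV),np.array(lo),np.array(hi))
    out=[]
    for c in cv2.findContours(m,cv2.RETR_EXTERNAL,cv2.CHAIN_APPROX_NONE)[0]:
        h=cv2.convexHull(c);M=cv2.moments(h)
        if M["m00"]<amin: continue
        u=(M["m10"]/M["m00"],M["m01"]/M["m00"])
        if box is None or (box[0]<u[0]<box[2] and box[1]<u[1]<box[3]): out.append((np.round(u,1),M["m00"]))
    return out
E
python3 - <<'E'
from h import *
I={n:cams.grab_frame(n) for n in C}
lb={"top":(210,140,310,270),"side":(205,150,345,265)}
for n in I:
    for nm,lo,hi,z,b in[("green",(45,90,60),(75,255,255),.0225,None),("orange",(6,170,120),(15,255,255),.1405,lb[n]),("yellow",(20,120,120),(34,255,255),.110,lb[n]),("red",(0,150,90),(4,255,255),.112,lb[n]),("dark",(0,0,0),(180,255,75),.027,lb[n]),("blue",(105,150,40),(125,255,255),.015,None)]:
        for u,a in blobs(I[n],lo,hi,4,b): print(n,nm,u,a,ray(n,u,z).round(4))
a=cv2.resize(I["top"][140:270,205:315],None,fx=4.5,fy=4.5,interpolation=cv2.INTER_CUBIC)
cv2.imwrite("pics/c1.png",a[:,:,::-1])
E
```

```text
top green [362.7 261.8] 222.5 [ 0.4195 -0.2482  0.0225]
top green [403.1 210. ] 227.0 [ 0.557  -0.3652  0.0225]
top orange [263.  181.1] 21.5 [0.6145 0.0106 0.1405]
top yellow [243.4 177.4] 30.5 [0.6334 0.0607 0.11  ]
top red [260.8 174. ] 6.5 [0.6408 0.0161 0.112 ]
top dark [273.  243.7] 47.0 [ 0.4723 -0.0119  0.027 ]
top dark [265.2 197.2] 81.0 [0.5994 0.0063 0.027 ]
top dark [233.4 179.6] 94.0 [0.6504 0.0919 0.027 ]
top dark [253.  175.5] 86.0 [0.6608 0.0384 0.027 ]
top dark [266.5 172.6] 53.5 [0.6682 0.0014 0.027 ]
top blue [ 24.7 267.8] 3884.5 [0.4237 0.6486 0.015 ]
top blue [142.7 245.6] 2815.0 [0.4763 0.337  0.015 ]
top blue [498.1 145.1] 735.0 [ 0.737 -0.645  0.015]
side green [419. 329.] 996.0 [ 0.5571 -0.3639  0.0225]
side green [307.8 328.2] 922.0 [ 0.4198 -0.2478  0.0225]
side orange [292.4 168.1] 88.5 [0.6141 0.0126 0.1405]
side yellow [285. 170.] 17.5 [0.6329 0.0583 0.11  ]
side red [300.4 174.1] 9.0 [0.6447 0.019  0.112 ]
side dark [256.7 238.7] 550.5 [ 0.492  -0.0162  0.027 ]
side dark [326.3 205.1] 292.0 [ 0.6955 -0.0207  0.027 ]
side dark [285.9 196.6] 420.5 [0.6461 0.0686 0.027 ]
side dark [304.  180.2] 100.0 [0.7348 0.0987 0.027 ]
side dark [275.8 167.2] 58.0 [0.7234 0.201  0.027 ]
side dark [309.9 171. ] 198.5 [0.7813 0.1249 0.027 ]
side blue [549.4 344.2] 325.0 [ 0.6967 -0.5099  0.015 ]
side blue [172.8 182.1] 1900.0 [0.4735 0.3284 0.015 ]
side blue [109.9 149.3] 1531.5 [0.4169 0.6334 0.015 ]
side blue [186.1  51.8] 3597.0 [1.2446 1.6691 0.015 ]
```

View pics/c1.png

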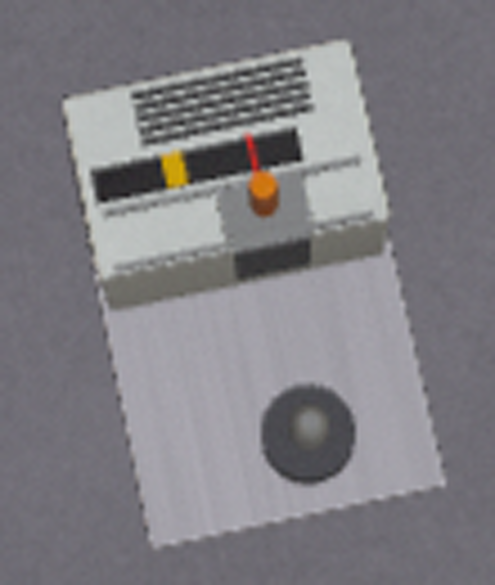

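The crop shows the lamp pointing nearly along world +x. Crop pixels: base corners (443,484) and (154,548), housing top corners (65,101) and (351,41), pin top near (312,421).

Run:
```python
from h import *
cr=lambda x,y:(205+(x+.5)/4.5-.5,140+(y+.5)/4.5-.5)
obs=[("top",(35,0,140.5),(263.,181.1)),("side",(35,0,140.5),(292.4,168.1)),("top",(68,45,110),(243.4,177.4)),("side",(68,45,110),(285,170)),
("top",(-130,-75,12),cr(443,484)),("top",(-130,105,12),cr(154,548)),("top",(125,100,107),cr(65,101)),("top",(125,-70,107),cr(351,41)),("top",(-85,0,82),cr(311,420))]
# stage silhouette (dark disc + pin) in side/top: disc mid height
for n,b in(("top",(262,222,286,250)),("side",(240,225,274,252))):
    g=cv2.cvtColor(cams.grab_frame(n),cv2.COLOR_RGB2GRAY)[b[1]:b[3],b[0]:b[2]]
    m=(g<110).astype(np.uint8)
    h=cv2.convexHull(max(cv2.findContours(m,0,1)[0],key=cv2.contourArea));M=cv2.moments(h)
    u=(b[0]+M["m10"]/M["m00"],b[1]+M["m01"]/M["m00"]);print(n,u,M["m00"],ray(n,u,.027)[:2],cv2.boundingRect(h))
    if n=="top": obs.append((n,(-85,0,27),u))
def W(p,q):
    c,s=np.cos(p[2]),np.sin(p[2]);q=np.array(q)/1000;return np.array([p[0]+c*q[0]-s*q[1],p[1]+s*q[0]+c*q[1],q[2]])
f=lambda p:np.concatenate([proj(n,W(p,q))-u for n,q,u in obs])
r=least_squares(f,[.57,0,0],loss="soft_l1");p=r.x;print("lamp",p,f(p).reshape(-1,2).round(1).tolist())
print("pin",W(p,(-85,0,82)),"post",W(p,(35,0,118)),"post open",W(p,(35,45,118)))
print(robot.ik(W(p,(35,0,140)),monitor.current_ee_rot()))
```

```text
top (272.97352941176473, 236.26911764705883) 340.0 [ 0.49224227 -0.0122527 ] (1, 4, 21, 22)
side (256.5728900255755, 238.1352657004831) 586.5 [ 0.49288506 -0.01457137] (4, 0, 26, 27)
lamp [0.57595451 0.00310092 0.19165142] [[0.4, 1.6], [-0.4, 1.0], [0.2, -0.3], [-0.1, -0.5], [1.1, 0.2], [-0.5, 0.2], [-0.8, -1.2], [0.0, -1.2], [-0.3, 0.0], [0.3, -0.1]]
pin [ 0.49251078 -0.01308991  0.082     ] post [0.6103137  0.00976773 0.118     ] post open [0.60174208 0.05394383 0.118     ]
[-5.49177542e-02  3.78756926e-01  1.73844940e+00 -9.10098539e-04
  1.02475437e+00 -1.20344839e+00]
```

```bash
cat >> h.py <<'E'
from scipy.spatial.transform import Rotation as Ro
def down(a,pos):
    best=None
    for b in(a,a+np.pi):
        y=np.array([np.cos(b),np.sin(b),0]);z=np.array([0,0,-1.])
        r=Ro.from_matrix(np.c_[np.cross(y,z),y,z]).as_rotvec();q=robot.ik(pos,r)
        if q is not None and(best is None or abs(q[5])<best[0]): best=(abs(q[5]),r)
    return best[1]
PZ=.0187
def at(xy,z): return [xy[0],xy[1],z-PZ]   # grasp point height -> TCP
def st(*s): print(*s,"t",round(monitor.current_time_s(),2),"gap",round(monitor.current_finger_gap(),3),"F",np.round(monitor.current_force(),1),"g",np.round(monitor.current_gripper_force(),1),"tcp",np.round(monitor.current_tcp_pos(),4))
def pick(xy,a,z=.03,F=35):
    r=down(a,at(xy,.2));robot.movep(at(xy,.2),r);robot.movel(at(xy,.11),velocity=.2);robot.movel(at(xy,z),velocity=.1)
    robot.move_gripper(0.,F);st("gripped");robot.movel(at(xy,.26),velocity=.2);st("lifted")
E
python3 - <<'E'
from h import *
A=np.radians(156)
pick((.557,-.3645),A)
T=(.475,.333)
robot.movep(at(T,.26),down(A,at(T,.26)));robot.movel(at(T,.1),velocity=.2);robot.movel(at(T,.037),velocity=.08);st("tray")
robot.move_gripper(.75);robot.movel(at(T,.2),velocity=.2);st("released");robot.move_gripper(1.)
im=cams.grab_frame("side")
print([ (u,a) for u,a in blobs(im,(45,90,60),(75,255,255))])
cv2.imwrite("pics/s2.png",im[:,:,::-1])
E
```

```text
gripped t 5.72 gap 0.535 F [ 0.4 -0.3  4.1] g 36.2 tcp [ 0.5577 -0.365   0.0124]
lifted t 7.03 gap 0.531 F [-0.1 -0.   0.2] g 35.9 tcp [ 0.556  -0.3638  0.2393]
tray t 11.4 gap 0.534 F [ 0.2 -0.5 -0.7] g 35.9 tcp [0.4754 0.3332 0.0184]
released t 12.68 gap 0.752 F [ 0.3  0.1 -0.1] g 0.0 tcp [0.474  0.3324 0.18  ]
[(array([307.8, 328.2]), 915.5), (array([171.8, 177.1]), 324.0)]
```

View pics/s2.png

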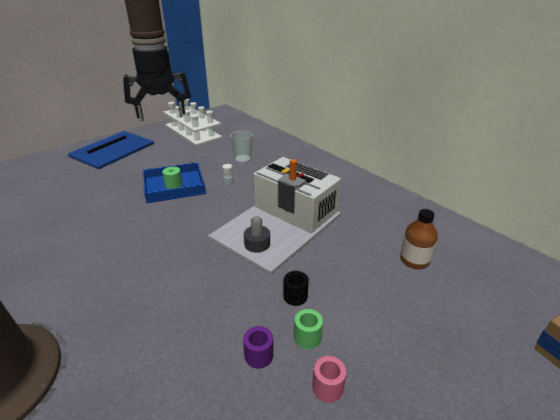

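The narrow sleeve stands in the tray at (172,177), and the wide one is unmoved at (308,328).

Run:
```python
from h import *
pick((.4197,-.248),np.radians(115))
P=(.4925,-.0133);A=np.radians(101)
robot.movep(at(P,.2),down(A,at(P,.2)));robot.movel(at(P,.12),velocity=.12);st("above")
for z in(.112,.107,.102,.097,.092,.087,.082,.078,.075,.073):
    robot.movel(at(P,z),velocity=.05);F=np.array(monitor.current_force())
    print(z,F.round(1))
    if abs(F[2])>12 or np.hypot(F[0],F[1])>15: break
st("down")
for n in C:
    im=cams.grab_frame(n); print(n,[u for u,a in blobs(im,(45,90,60),(75,255,255))])
    if n=="side": cv2.imwrite("pics/s3.png",cv2.resize(im[120:280,180:370],None,fx=3.5,fy=3.5)[:,:,::-1])
```

```text
gripped t 17.18 gap 0.532 F [-0.8  0.5  5.9] g 35.7 tcp [ 0.4202 -0.2483  0.0121]
lifted t 18.48 gap 0.534 F [-0.5 -0.4 -1. ] g 35.8 tcp [ 0.4188 -0.2474  0.2398]
above t 20.28 gap 0.537 F [ 1.1 -0.4  0.3] g 35.8 tcp [ 0.4933 -0.0137  0.1019]
0.112 [ 0.2 -0.8 -1.1]
0.107 [ 0.2  1.  -0.3]
0.102 [ 0.3 -1.  -0.6]
0.097 [0.8 0.1 0.7]
0.092 [ 0.2  1.4 -0.8]
0.087 [ 0.1 -0.1 -0.6]
0.082 [ 0.9  0.  -0.5]
0.078 [-0.3 -0.7  0.4]
0.075 [-0.2  0.2 -0.6]
0.073 [ 0.1  0.1 -1.5]
down t 22.84 gap 0.535 F [ 0.1  0.1 -1.5] g 35.9 tcp [ 0.4924 -0.0133  0.0542]
top [array([141.5, 245.4])]
side [array([253.4, 224.1]), array([171.8, 177.1])]
```

View pics/s3.png

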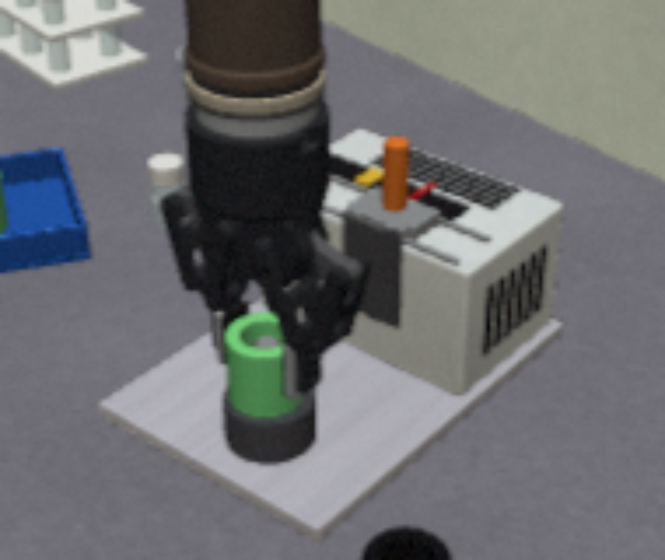

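The wide sleeve is seated on the stage, with the pin visible in its hole and no contact force. Next I release it and verify.

Run:
```python
from h import *
P=(.4925,-.0133)
robot.move_gripper(.75);robot.dwell(.2);robot.movel(at(P,.16),velocity=.1);robot.movel(at(P,.26),velocity=.2);robot.move_gripper(1.)
yaw=.19165;A=yaw+np.pi/2;Q=(.6128,.0110)
robot.movep(at(Q,.26),down(A,at(Q,.26)));st("over post")
im=cams.grab_frame("side");
for u,a in blobs(im,(45,90,60),(75,255,255)): print(u,a,ray("side",u,.0645))
print("expected",proj("side",(*P,.0645)))
cv2.imwrite("pics/s4.png",cv2.resize(im[100:280,140:370],None,fx=3,fy=3)[:,:,::-1])
```

```text
over post t 26.04 gap 0.998 F [-0.9 -0.1  0.2] g 0.0 tcp [0.6126 0.0112 0.2403]
[255.3 224. ] 540.0 [ 0.49125708 -0.01414449  0.0645    ]
[171.8 177.1] 324.0 [0.44932543 0.2706493  0.0645    ]
expected [255.53641019 223.5782283 ]
```

View pics/s4.png

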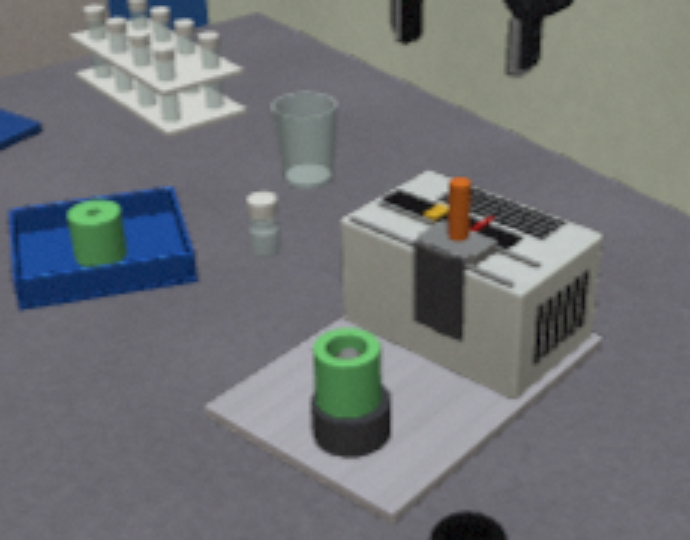

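The sleeve stands seated within 2 mm of the expected spot, and the other is in the tray. Now the shutter.

Run:
```python
from h import *
yaw=.19165;Q=np.array((.6128,.0110));d=np.array([-np.sin(yaw),np.cos(yaw)])
robot.movel(at(Q,.19),velocity=.2);robot.movel(at(Q,.145),velocity=.06);st("at post")
robot.move_gripper(0.,70);st("grip")
for s in(.015,.03,.045):
    robot.movel(at(Q+d*s,.145),velocity=.05);st(s)
for n in C:
    im=cams.grab_frame(n)
    b={"top":(210,140,310,270),"side":(205,130,345,265)}[n]
    for nm,lo,hi in(("y",(20,120,120),(34,255,255)),("r",(0,150,90),(4,255,255))): print(n,nm,blobs(im,lo,hi,2,b))
    x=im[150:200,215:310] if n=="top" else im[130:210,240:350]
    cv2.imwrite(f"pics/{n}5.png",cv2.resize(x,None,fx=6,fy=6,interpolation=cv2.INTER_CUBIC)[:,:,::-1])
```

```text
at post t 27.49 gap 0.995 F [-0.4  0.1 -0.7] g 0.0 tcp [0.6131 0.011  0.1265]
grip t 28.14 gap 0.174 F [-0.2 -4.7  2.3] g 68.1 tcp [0.6131 0.01   0.1267]
0.015 t 28.59 gap 0.167 F [-0.  -5.2  2.7] g 68.2 tcp [0.6102 0.0249 0.1267]
0.03 t 29.04 gap 0.169 F [-0.2 -6.4  3.3] g 68.3 tcp [0.6074 0.039  0.1267]
0.045 t 29.49 gap 0.17 F [ 0.4 -8.5  3.4] g 68.3 tcp [0.6047 0.0531 0.1267]
top y []
top r []
side y [(array([286.1, 170. ]), 7.5)]
side r []
```

View pics/side5.png

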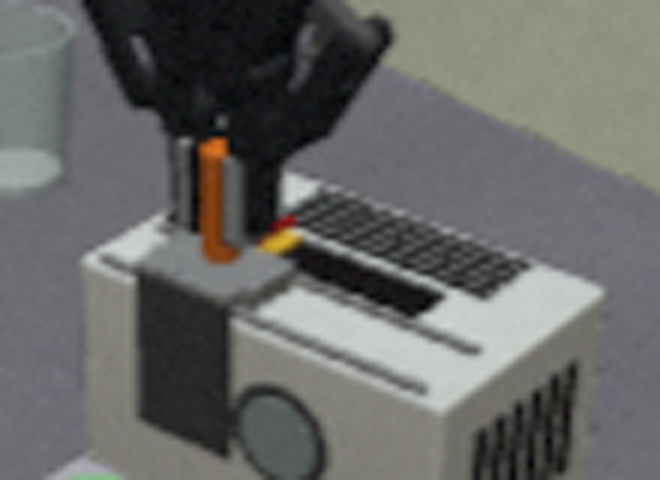

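View pics/top5.png

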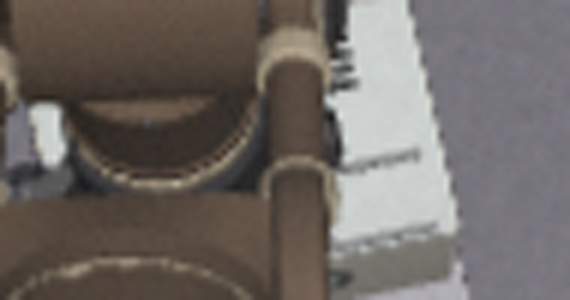

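The side crop shows the red pointer end at about (287,222), directly behind the yellow band at (280,242). I'll quantify that with the pointer ray and an averaged force.

Run:
```python
from h import *
yaw=.19165;d=np.array([-np.sin(yaw),np.cos(yaw)]);ex=np.array([d[1],-d[0]]);L=np.array([.57595,.0031])
loc=lambda P:np.round(1000*np.array([ex@(P[:2]-L),d@(P[:2]-L)]),1)
F=[]
for i in range(25): F.append(np.array(monitor.current_force())[:2]@d);robot.dwell(.02)
print("F along y",np.mean(F),np.std(F))
a=cv2.imread("pics/side0.png")[:,:,::-1];b=cams.grab_frame("side")
for nm,im in(("before",a),("now",b)):
    h=cv2.cvtColor(np.ascontiguousarray(im),cv2.COLOR_RGB2HSV)
    m=((h[...,0]<5)|(h[...,0]>172))&(h[...,1]>120)&(h[...,2]>70)
    v,u=np.nonzero(m[150:190,270:320]);print(nm,"red",[(x+270,y+150,*loc(ray("side",(x+270,y+150),.112))) for x,y in zip(u,v)])
    print(nm,"yellow",[loc(ray("side",c,.110)) for c,_ in blobs(im,(18,110,100),(36,255,255),2,(270,150,320,190))])
    print(nm,"orange",[(c,ar,loc(ray("side",c,.1405))) for c,ar in blobs(im,(6,170,100),(17,255,255),20,(260,140,310,190))])
print("tcp",loc(np.array(monitor.current_tcp_pos())))
```

```text
F along y -8.57314811669365 0.42894852289974433
before red [(np.int64(302), np.int64(172), np.float64(80.6), np.float64(5.5)), (np.int64(303), np.int64(172), np.float64(82.1), np.float64(3.7)), (np.int64(304), np.int64(172), np.float64(83.5), np.float64(2.0)), (np.int64(301), np.int64(173), np.float64(75.4), np.float64(4.5)), (np.int64(302), np.int64(173), np.float64(76.9), np.float64(2.7)), (np.int64(303), np.int64(173), np.float64(78.3), np.float64(1.0)), (np.int64(299), np.int64(174), np.float64(68.9), np.float64(5.2)), (np.int64(300), np.int64(174), np.float64(70.3), np.float64(3.5)), (np.int64(301), np.int64(174), np.float64(71.7), np.float64(1.8)), (np.int64(302), np.int64(174), np.float64(73.2), np.float64(0.0)), (np.int64(297), np.int64(175), np.float64(62.4), np.float64(6.0)), (np.int64(298), np.int64(175), np.float64(63.8), np.float64(4.2)), (np.int64(299), np.int64(175), np.float64(65.2), np.float64(2.5)), (np.int64(300), np.int64(175), np.float64(66.6), np.float64(0.8)), (np.int64(297), np.int64(176), np.float64(58.8), np.float64(3.3)), (np.int64(298), np.int64(176), np.float64(60.2), np.float64(1.5)), (np.int64(299), np.int64(176), np.float64(61.6), np.float64(-0.2))]
before yellow [array([66.2, 42.8])]
before orange [(array([292.8, 169.3]), 105.5, array([35.5, -1.9]))]
now red [(np.int64(287), np.int64(166), np.float64(81.6), np.float64(49.4)), (np.int64(288), np.int64(166), np.float64(83.1), np.float64(47.6)), (np.int64(286), np.int64(167), np.float64(76.3), np.float64(48.2)), (np.int64(287), np.int64(167), np.float64(77.8), np.float64(46.4)), (np.int64(288), np.int64(167), np.float64(79.2), np.float64(44.6)), (np.int64(285), np.int64(168), np.float64(71.0), np.float64(47.0))]
now yellow [array([69.2, 41.4])]
now orange [(array([275.8, 163.1]), 87.0, array([34.3, 44.2]))]
tcp [37.7 43.3]
```

All the estimates agree: travel is about 44 mm (pointer shift 44.3, TCP 43.9, post shift 46), well inside the band. I hold it there and hand in.

Run:
```python
from h import *
robot.dwell(2.8);st("end");print(job_done())
```

```text
end t 32.86 gap 0.167 F [ 0.3 -9.6  3.9] g 68.3 tcp [0.6047 0.0528 0.1267]
the job is handed in; nothing more can be done
None
```

I handed the job in at about 33 s: the wide sleeve is seated on the pin, the narrow one is in the tray, and the gripper is still holding the shutter at about 44 mm, inside the yellow band; no verdict was returned.

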